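Tighten the price-card stand and hold the spring clip open around the card's edge

ROBOT

A 6-joint arm with a two-finger parallel gripper is mounted at the origin on the work surface. World frame = base frame: x ahead of the robot, y to its left, z up, the work surface at z = 0. Lengths are in m, angles in rad, forces in N, time in s.
With the tool pointing down it reaches from about 0.35 to 0.775 m from the base axis. Payload 7.3 kg.
Tool frame: the origin (TCP) lies at the centre of the arm's flange, where the gripper is bolted on; the fingertips stand 178 mm ahead of it and the grasp point (between the pads) lies 159 mm ahead of it; z points along the fingers, y is the line along which they close (so a half turn about z gives the same grasp; the last joint's range is limited). The gripper opens to 92 mm and grips with 3 to 60 N. Pads are 19 mm wide; open, the fingers measure 130 mm over their backs; the gripper's body (75 mm by 190 mm) begins 47 mm behind the grasp point.
Start: joints at [-1.354, 0.342, 1.524, -0, 1.275, -0.146], TCP at [0.186, -0.491, 0.405] pointing down, gripper open.
Joint ranges: [-2.53, 2.53], [-0.77, 2.02], [0.04, 2.7], [-1, 4.14], [0.28, 2.66], [-3.11, 3.11]. Speed limits (rad/s): [2.57, 2.57, 3.14, 3.14, 3.14, 3.14].

INTERFACE

Orientations are given as [roll, pitch, yaw] about the fixed x, y, z axes, in that order (R = Rz(yaw) Ry(pitch) Rx(roll)).
In Python, from cell import telemetry, vision, ticket gives the robot as it stands.
- The arm moves only by the shell command python3 -m crank 'ROWS' [FORCE]. ROWS is JSON, a list of rows, each a list of 5 numbers: the gripper command: -1 is shut, 1 is fully open, values between are in proportion, then the shift along the tool's x, y, z in mm, then the turn about the tool's z in rad. In form: [[fingers, dx, dy, dz, roll], ...]. A call has 1 to 12 rows; each row is the pose to reach, as a shift and turn from the pose commanded when the call began, along the tool's axes at that moment; what a row does not reach only later rows make up. A row lasts 1/12 s, in which the tool goes at most 41.7 mm and 7.16 degrees, less where a joint would pass 70% of its speed; a pose out of reach is approached as far as the arm can. A call with a gripper value outside its range is refused whole. The fingers move at their own pace and stop on an object; FORCE is the grip in N (left out, the last holds). Time passes only in rows, so rows that repeat a pose let the fingers close. It gives the time, the measured TCP pose, the force, the opening and the grip force at its end, in the units of the state.
- telemetry.observe(): the state, without advancing time (a new reading comes with each control period).
- vision.read_camera(name): name is "scene" or "top"; returns (picture, depth): 400x640x3 uint8, red, green, blue; 400x640 float32, m along the optical axis (not along the pixel's ray), 0 where there is no reading.
- vision.get_calibration(name): a dict with "camera_matrix" (3x3 intrinsics, pixels), "dist" ([k1, k2, p1, p2, k3] as OpenCV has them; the pictures are not rectified), "rvec" (rotation vector, rad) and "tvec" (3), from world to camera coordinates, as OpenCV has them. Camera axes: x right, y down, z forward; pixel columns grow to the right and rows downward; lengths in m; the calibration is good to about 2 mm. A picture is of the moment at which its call begins. get_calibration takes no time and is no camera call.
- ticket.hand_in(): hands the job in; it is judged then, once.
The state is a dict: "time": time; "qpos": joint angles; "qvel": joint speeds; "joint_efforts": joint torques, N m; "tool_pos": TCP position; "tool_rot": TCP orientation; "contact_force": force on the tool from outside, world axes, zero at the start; "torque": the same for the moment, N m; "opening": finger opening in m; "grip_force": force on a finger pad.
Only numpy, scipy, OpenCV 4.12 (cv2) and the standard library are available. Lean on these libraries where they do the work, as an engineer would, in place of code of your own. Each camera call takes 0.05 s, during which the arm holds its last target. There are 200 camera calls.

TASK

At the checkout, turn both red winged bolts on the foot of the price-card stand clockwise to their end stops. Then pinch the levers of the blue spring clip to open it fully, carry it to the yellow card and slip its gaping jaws from the side around the card's right-hand edge (right as seen from the robot), about 90 mm above the counter, one jaw on each side and neither touching the card, so that the cashier can slide a coupon in. Finish while still holding the clip squeezed open there, and leave the other goods where they stand.

Things in the scene. Friction and masses are not known exactly. Their poses are not given: they have to be found in the camera images.
- stand: Price-card stand, fixed. Grey foot 150 (its x) x 146 (y) x 12 mm tall; origin at the centre of its underside; x points from the bolts to the card. Yellow card 4 mm thick (along x), 110 mm wide (y -55 to +55 mm) stands at stand x = +55 mm, its top 135 mm above the counter; a black rail 20 mm thick, 116 mm wide holds its foot, up to 32 mm high.
- card_edge (a point): Point on the card's right-hand edge (right as seen from the robot; the -y edge of the stand), in the middle of the card's thickness, 90 mm above the counter. Axes as stand: x across the card's thickness, y from this edge into the card, z up.
- bolt_left (a joint): Angle of the left captive bolt (stand +y side): grows clockwise seen from above, starts somewhere between 0.5 and 1.0 rad and has its tight end stop at 1.9 rad. Stiff (about 0.06 N m), stays where left; turns on the spot, not rising or sinking. At the stop the wing lies along the stand's x, its white-marked end towards the card.
- bolt_right (a joint): The same for the right captive bolt (stand -y side).
- bolt_left_grip (a point): Middle of the left bolt's red wing, on the turning axis (stand x = -35, y = +48 mm), 36 mm above the counter. The wing is a bar 42 mm long along this point's x, 12 mm thick along its y, from 23 to 49 mm above the counter (under it a round collar 32 mm across); the point turns with the bolt; +x is the white-marked end.
- bolt_right_grip (a point): The same for the right bolt (stand x = -35, y = -48 mm).
- clip: Blue spring clip, 60 g, lying on its side, 36 mm tall. Origin: on the steel pivot pin, at the clip's underside; z along the pin (up), x from pivot to jaws. Two flat plates 4 mm thick, at +y and -y: jaws reach 55 mm ahead of the pivot, ribbed levers 50 mm behind it. Shut, the lever ends are 52 mm apart over their outsides; squeeze there, about 36 mm behind the pivot. Springs shut if let go.
- clip_mouth (a point): Point midway between the jaw ends, 55 mm ahead of the pivot, at half the clip's height (18 mm above its underside). Axes as clip.
- jaw_left (a joint): Opening of the clip's +y plate about the pivot: 0 shut (jaw ends meet), 0.206 rad at its stop. At the stop the two plates are parallel to the clip's x, 32 mm apart over their outsides (24 mm inside, so the jaws gape 24 mm). The spring pushes back with about 3 to 7 N on each lever. Both plates open equally.
- jaw_right (a joint): The same for the -y plate.
- receipt_roll: Bystander: white receipt paper roll standing on end, 64 mm across, 57 mm tall; origin at the centre of its underside.
- mint_tin: Bystander: flat green tin 60 x 95 x 21 mm; origin at the centre of its underside.
- soup_can: Bystander: can 74 mm across, 105 mm tall; origin at the centre of its underside.
- honey_jar: Bystander: amber jar 68 mm across, 95 mm tall; origin at the centre of its underside.
- tea_box: Bystander: green box 75 x 130 x 70 mm tall; origin at the centre of its underside.
- rice_pack: Bystander: white pack with a red panel 100 x 150 x 45 mm tall; origin at the centre of its underside.
- stapler: Bystander: orange and black stapler 120 x 32 x 43 mm tall; origin at the centre of its underside.
Things that resemble listed ones, but are neither listed nor needed, are in the scene too. Several things have the shape of the stand; the one meant has the colours described above.

How it is judged:
By the outcome, as a careful person would: the job done as asked, in the order asked, and still so for the second after the job is handed in, while the arm keeps its last pose, push and grip.
It also fails if it takes over 58 s, if anything falls off the work surface, if the arm or the gripper's body presses on something with over 40 N, if the wrist force passes 120 N, or if a joint passes its speed limit or range.

## Working session

There is one attempt and no reset: what is moved stays moved. The work goes in short steps, Python scripts to look and compute and a shell command to move; the robot and the scene stay as the last step left them, time stands still between calls to the robot, and variables do not carry over. Pictures are saved under pics/ and viewed, at most 10 in all, crops included, and the job is handed in when it is done.

```bash
mkdir -p pics; ls; python3 - <<'E'
from cell import telemetry, vision
import cv2,numpy as np
for n in("scene","top"):
    p,d=vision.read_camera(n); cv2.imwrite(f"pics/{n}0.png",p[...,::-1]); np.savez(f"{n}0.npz",p=p,d=d)
    c=vision.get_calibration(n); print(n,{k:np.round(v,4).tolist() for k,v in c.items()})
print(telemetry.observe())
E
```

```text
pics
scene {'camera_matrix': [[388.5702, 0.0, 317.8345], [0.0, 388.5702, 195.2648], [0.0, 0.0, 1.0]], 'dist': [-0.0734, 0.0, 0.0, 0.0, 0.0], 'rvec': [1.632, 2.0607, -0.7106], 'tvec': [0.1097, -0.3323, 1.7105]}
top {'camera_matrix': [[401.8752, 0.0, 320.1479], [0.0, 401.8752, 203.344], [0.0, 0.0, 1.0]], 'dist': [0.0343, 0.0, 0.0, 0.0, 0.0], 'rvec': [2.1215, -2.1608, 0.1556], 'tvec': [0.0003, 0.5033, 1.4707]}
{'time': 0.1, 'qpos': array([-1.35401618e+00,  3.42674456e-01,  1.52489455e+00, -1.35088393e-05,
        1.27543151e+00, -1.46002968e-01]), 'qvel': array([-0.00056902, -0.0017917 , -0.00210193, -0.00026958,  0.00033708,
        0.00162615]), 'joint_efforts': array([ 1.57555965e-03, -4.32004416e+01, -2.44694871e+01,  7.18942448e-02,
        5.26432588e-02, -2.73956039e-05]), 'tool_pos': array([ 0.1863038 , -0.49071096,  0.40411259]), 'tool_rot': array([-3.14019789e+00, -1.92041448e-04,  3.62786923e-01]), 'contact_force': array([-0.76963199, -0.07650984, -1.19637216]), 'torque': array([ 0.01364635,  0.03569881, -0.00869516]), 'grip_force': 0.0, 'opening': 0.09192413308691309}
```

View pics/top0.png

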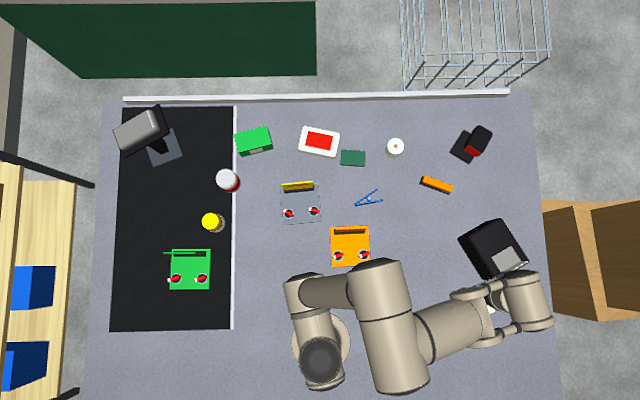

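View pics/scene0.png

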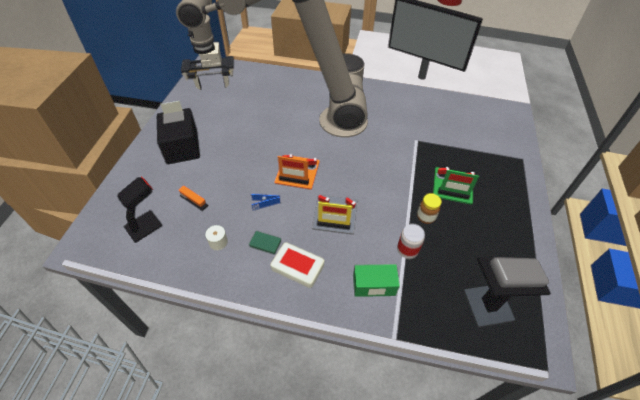

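The top view shows the grey stand with its yellow card at (300,200) and its red bolts at (289,213) and (314,211). The blue clip is at (369,198), and there are orange and green decoy stands at (350,245) and (190,270). In the scene view the stand is at (335,213) and the clip at (266,200).

```bash
cat > h.py <<'E'
import cv2,numpy as np
from cell import vision
def cal(n):
    c=vision.get_calibration(n); R=cv2.Rodrigues(np.array(c["rvec"],float))[0]
    return np.array(c["camera_matrix"],float),np.array(c["dist"],float),R,np.array(c["tvec"],float).ravel()
def rays(n,uv):
    K,D,R,t=cal(n); q=cv2.undistortPoints(np.array(uv,float).reshape(-1,1,2),K,D)[:,0]
    d=np.c_[q,np.ones(len(q))]@R; return -R.T@t,d
def plane(n,uv,z):
    o,d=rays(n,uv); return o+d*((z-o[2])/d[:,2])[:,None]
def depth(n,uv,dep):
    o,d=rays(n,uv); return o+d*np.asarray(dep,float)[:,None]
def two(uv1,uv2):   # top, scene pixel -> point, gap
    o1,d1=rays("top",[uv1]);o2,d2=rays("scene",[uv2]);d1=d1[0]/np.linalg.norm(d1);d2=d2[0]/np.linalg.norm(d2)
    s=np.linalg.lstsq(np.c_[d1,-d2],o2-o1,rcond=None)[0]; a=o1+s[0]*d1;b=o2+s[1]*d2; return (a+b)/2,np.linalg.norm(a-b)
def proj(n,P):
    K,D,R,t=cal(n); return cv2.projectPoints(np.array(P,float),cv2.Rodrigues(R)[0],t,K,D)[0][:,0]
def mask(p,col):
    h=cv2.cvtColor(p,cv2.COLOR_RGB2HSV);H,S,V=[h[...,i].astype(int) for i in range(3)]
    return {"red":((H<6)|(H>174))&(S>140)&(V>60),"yellow":(H>20)&(H<35)&(S>130)&(V>70),
            "blue":(H>100)&(H<125)&(S>120)&(V>50),"white":(S<50)&(V>200)}[col]
def blobs(m,box,amin=4):
    x0,y0,x1,y1=box;z=np.zeros(m.shape,np.uint8);z[y0:y1,x0:x1]=m[y0:y1,x0:x1]
    k,l,s,c=cv2.connectedComponentsWithStats(z); return [(c[i],s[i,4],np.argwhere(l==i)[:,::-1]) for i in range(1,k) if s[i,4]>=amin]
E
python3 - <<'E'
from h import *
f={n:np.load(n+"0.npz") for n in("top","scene")}
bx={"top":(270,170,390,230),"scene":(245,185,365,235)}
for n in f:
    p,d=f[n]["p"],f[n]["d"]
    for c in("red","yellow","blue","white"):
        for ce,a,px in blobs(mask(p,c),bx[n],3):
            P=depth(n,px,d[px[:,1],px[:,0]])
            print(n,c,np.round(ce,1),a,"mean",np.round(P.mean(0),4),"z",np.round(np.percentile(P[:,2],[5,50,95]),3))
t=cv2.resize(f["top"]["p"][170:230,275:390],None,fx=6.5,fy=6.5,interpolation=cv2.INTER_CUBIC)[:, :, ::-1]
s=cv2.resize(f["scene"]["p"][185:235,245:360],None,fx=6.5,fy=6.5,interpolation=cv2.INTER_CUBIC)[:,:,::-1]
im=np.vstack([t,s]);im=cv2.resize(im,None,fx=.82,fy=.82);print(im.shape);cv2.imwrite("pics/c1.png",im)
E
```

```text
top red [295. 185.] 3 mean [0.5602 0.0799 0.1126] z [0.109 0.113 0.116]
top red [314.3 210.2] 32 mean [0.4771 0.0134 0.0434] z [0.027 0.045 0.051]
top red [288.7 213. ] 30 mean [0.4684 0.1091 0.043 ] z [0.021 0.046 0.052]
top red [357. 229.] 7 mean [ 0.3977 -0.1373  0.1154] z [0.109 0.115 0.121]
top yellow [297.7 185.5] 173 mean [0.5619 0.0715 0.0939] z [0.031 0.084 0.136]
top yellow [348.6 227.3] 72 mean [ 0.4112 -0.1128  0.0398] z [0.005 0.012 0.136]
top blue [367.2 199.2] 91 mean [ 0.5112 -0.1824  0.0614] z [-0.001  0.033  0.039]
top white [369. 198.] 5 mean [ 0.5209 -0.1933  0.0327] z [0.031 0.032 0.036]
top white [309.7 208.3] 9 mean [0.4853 0.0307 0.0365] z [0.014 0.044 0.051]
top white [284.3 210. ] 9 mean [0.4798 0.1252 0.0431] z [0.023 0.047 0.051]
top white [288.  217.7] 7 mean [0.454  0.1142 0.0135] z [0.011 0.013 0.019]
scene red [321.5 197.8] 29 mean [0.4805 0.012  0.0435] z [0.036 0.045 0.05 ]
scene red [348.3 200.8] 30 mean [0.4712 0.1073 0.0429] z [0.031 0.045 0.049]
scene red [353.4 205.8] 5 mean [0.6503 0.1397 0.2557] z [0.032 0.041 0.914]
scene red [334.6 209.5] 80 mean [0.5679 0.0748 0.1083] z [0.097 0.109 0.119]
scene yellow [334.5 212.9] 300 mean [0.5658 0.0745 0.0859] z [0.03  0.084 0.133]
scene yellow [333. 213.] 5 mean [0.5669 0.07   0.086 ] z [0.083 0.084 0.09 ]
scene yellow [341.5 214. ] 6 mean [0.5644 0.0983 0.0861] z [0.085 0.086 0.087]
scene blue [265.7 199.6] 249 mean [ 0.5195 -0.1854  0.0226] z [0.006 0.024 0.035]
scene white [326.8 198.4] 5 mean [0.4825 0.0317 0.0481] z [0.046 0.048 0.05 ]
scene white [353.2 202.3] 6 mean [0.4729 0.1253 0.0416] z [0.022 0.047 0.048]
(586, 613, 3)
```

View pics/c1.png

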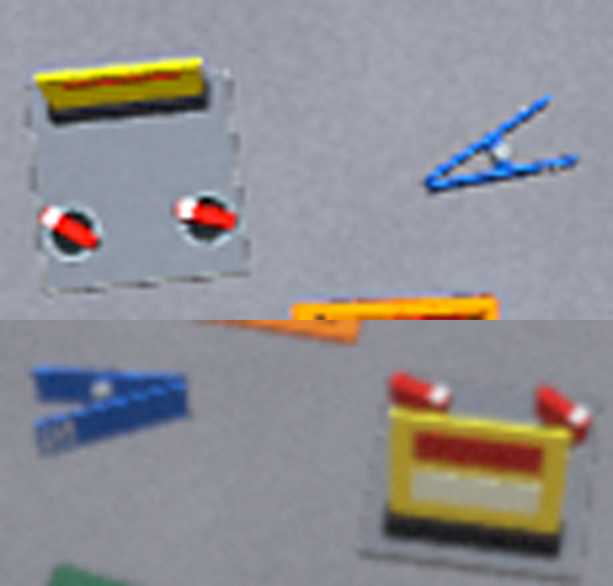

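The crop shows the left wing at about (70,230) and the right one at about (207,215), with both white ends pointing left (+y). The clip's jaws are at (430,183), its pin at (500,152) and its lever ends at (548,98) and (575,160).

```bash
python3 - <<'E'
from h import *
f={n:np.load(n+"0.npz") for n in("top","scene")}
bx={"top":{"L":(278,203,300,221),"R":(303,203,325,218)},"scene":{"L":(342,193,358,212),"R":(312,190,332,205)}}
C={}
for s in "LR":
    W={}
    for n in f:
        p=f[n]["p"]; B=bx[n][s]
        r=blobs(mask(p,"red"),B,8); r=max(r,key=lambda b:b[1])
        w=[b for b in blobs(mask(p,"white"),B,3)]; w=min(w,key=lambda b:np.hypot(*(b[0]-r[0])))
        W[n]=(r[0],w[0],np.vstack([r[2],w[2]]).mean(0))
        r_,w_=plane(n,[W[n][0],W[n][1]],.045)
        print(s,n,"dir deg",np.degrees(np.arctan2(*(w_-r_)[1::-1])).round(1))
    P,g=two(W["top"][2],W["scene"][2]);C[s]=P;print(s,P.round(4),"gap",round(g,4))
d=C["L"]-C["R"];print("sep",np.hypot(*d[:2]).round(4),"stand yaw",(np.degrees(np.arctan2(d[1],d[0]))-90).round(1))
# card
for n in f:
    p,d=f[n]["p"],f[n]["d"];b=max(blobs(mask(p,"yellow"),(275,175,320,200) if n=="top" else (310,195,360,230)),key=lambda b:b[1])[2]
    P=depth(n,b,d[b[:,1],b[:,0]]);P=P[(P[:,2]>.04)]
    m=P.mean(0);_,_,V=np.linalg.svd(P[:,:2]-m[:2],full_matrices=False);v=V[0]*np.sign(V[0,1])
    q=(P[:,:2]-m[:2])@v;print(n,"card c",m.round(4),"ext",np.percentile(q,[0,2,98,100]).round(4),"yaw",(np.degrees(np.arctan2(v[1],v[0]))-90).round(1), "right end",(m[:2]+v*q.min()).round(4))
# clip
b=max(blobs(mask(f["top"]["p"],"blue"),(350,180,390,212)),key=lambda b:b[1])[2]
P=plane("top",b,.036)[:,:2];h=cv2.minEnclosingTriangle(np.float32(P).reshape(-1,1,2))[1][:,0];print("clip tri",h.round(4))
# hand-picked crop px -> full px, pin via two views
s=6.5*.82;T=lambda x,y:np.array([275+(x+.5)/s-.5,170+(y+.5)/s-.5]);S=lambda x,y:np.array([245+(x+.5)/s-.5,185+(y-320+.5)/s-.5])
print("pin",two(T(501,152),S(102,390)));print("top pts z.036 jaw,lev,lev,pin",plane("top",[T(430,183),T(548,98),T(576,160),T(501,152)],.036).round(4).tolist())
print("scene jaw,lev,lev",plane("scene",[S(187,379),S(33,370),S(38,424)],.036).round(4).tolist())
E
```

```text
L top dir deg 171.7
L scene dir deg 81.3
L [0.466  0.11   0.0355] gap 0.0003
R top dir deg 67.2
R scene dir deg 94.7
R [0.4791 0.0159 0.0423] gap 0.0027
sep 0.095 stand yaw 7.9
top card c [0.5606 0.0705 0.1026] ext [-0.1157 -0.0503  0.0531  0.0541] yaw -6.4 right end [ 0.5477 -0.0445]
scene card c [0.5699 0.0762 0.1021] ext [-0.0168 -0.0128  0.0065  0.7508] yaw -76.6 right end [0.5535 0.0723]
clip tri [[ 0.4895 -0.116 ]
 [ 0.559  -0.224 ]
 [ 0.5105 -0.2436]]
pin (array([ 0.5204597 , -0.191701  ,  0.03281713]), np.float64(0.00013615953155607735))
top pts z.036 jaw,lev,lev,pin [[0.4988, -0.1407, 0.036], [0.5581, -0.226, 0.036], [0.5132, -0.2439, 0.036], [0.52, -0.1914, 0.036]]
scene jaw,lev,lev [[0.5004, -0.1376, 0.036], [0.5172, -0.2415, 0.036], [0.56, -0.2231, 0.036]]
```

```bash
python3 - <<'E'
from h import *
f={n:np.load(n+"0.npz") for n in("top","scene")}
t=(np.array([288.7,213.])*30+np.array([284.3,210])*9)/39; s=(np.array([348.3,200.8])*30+np.array([353.2,202.3])*6)/36
L,g=two(t,s);print("L",L.round(4),g.round(4)); R=np.array([.4791,.0159])
for n,a,b in(("top",(288.7,213),(284.3,210)),("top",(314.3,210.2),(309.7,208.3))):
    q=plane(n,[a,b],.047);print(np.degrees(np.arctan2(*(q[1]-q[0])[1::-1])).round(1))
d=L[:2]-R;print("sep",np.hypot(*d),"yaw",np.degrees(np.arctan2(d[1],d[0]))-90)
k=6.5*.82;T=lambda x,y:(275+(x+.5)/k-.5,170+(y+.5)/k-.5);S=lambda x,y:(245+(x+.5)/k-.5,185+(y-320+.5)/k-.5)
# foot corners top (z=.012): TL TR BR BL ; card top edge
F=plane("top",[T(30,80),T(230,72),T(247,272),T(47,292)],.012)[:,:2];print("foot",F.round(4).tolist(),"c",F.mean(0).round(4))
for A,B in((F[3],F[0]),(F[2],F[1])): print("yaw",np.degrees(np.arctan2(*(B-A)[::-1])).round(1))
for A,B in((F[1],F[0]),(F[2],F[3])): print("yaw",np.degrees(np.arctan2(*(B-A)[::-1])).round(1)-90)
for nm,a,b in(("top",T(203,60),T(37,77)),("scene",S(391,408),S(572,433))):
    q=plane(nm,[a,b],.135)[:,:2];print(nm,"card R,L",q.round(4).tolist(),"yaw",np.degrees(np.arctan2(*(q[1]-q[0])[::-1])).round(1)-90)
for nm in f:
    p,d=f[nm]["p"],f[nm]["d"];b=max(blobs(mask(p,"yellow"),(275,175,320,200) if nm=="top" else (310,195,360,230)),key=lambda b:b[1])[2]
    P=depth(nm,b,d[b[:,1],b[:,0]]);P=P[(P[:,2]>.04)&(P[:,2]<.14)&(abs(P[:,0]-.566)<.03)&(abs(P[:,1]-.074)<.07)]
    c=np.polyfit(P[:,1],P[:,0],1);print(nm,"card face yaw",-np.degrees(np.arctan(c[0])),"x at y=.02",np.polyval(c,.02),"x at .074",np.polyval(c,.074),"y",np.percentile(P[:,1],[1,99]))
E
```

```text
L [0.4712 0.1116 0.0425] 0.0024
54.7
66.3
sep 0.09598373046032459 yaw 4.740259349156034
foot [[0.5829, 0.1434], [0.586, -0.001], [0.4408, -0.0106], [0.4291, 0.1318]] c [0.5097 0.0659]
yaw 4.3
yaw 3.8
yaw 1.2000000000000028
yaw 4.700000000000003
top card R,L [[0.5695, 0.0157], [0.5601, 0.126]] yaw 4.900000000000006
scene card R,L [[0.5668, 0.0183], [0.5599, 0.1287]] yaw 3.5
top card face yaw 4.673518349006559 x at y=.02 0.5666679665855454 x at .074 0.5622534845508284 y [0.01907487 0.12462375]
scene card face yaw 4.518399735639412 x at y=.02 0.5709862839615254 x at .074 0.566718942597535 y [0.02304195 0.12676909]
```

```bash
python3 -m crank '[[1,454,-370,60,-0.167],[1,454,-370,60,-0.167],[1,454,-370,60,-0.167],[1,454,-370,60,-0.167],[1,454,-370,60,-0.167],[1,454,-370,60,-0.167],[1,454,-370,60,-0.167],[1,454,-370,60,-0.167],[1,454,-370,60,-0.167],[1,454,-370,60,-0.167],[1,454,-370,60,-0.167],[1,454,-370,60,-0.167]]' 40
python3 -m crank '[[1,0,0,0,0]]'; python3 -c "
from cell import telemetry as t; s=t.observe();print(s['tool_pos'],s['tool_rot'],s['qpos'])"
```

```text
time: 1.1
tool_pos: [0.4358, -0.0581, 0.3535]
tool_rot: [3.142, 0.0, 0.53]
contact_force: [1.7, -0.7, 0.2]
opening: 0.0919
grip_force: 0.0
time: 1.18
tool_pos: [0.4371, -0.0546, 0.353]
tool_rot: [-3.14, -0.001, 0.536]
contact_force: [-0.9, -0.6, 0.3]
opening: 0.0921
grip_force: 0.0
[ 0.43714703 -0.05463804  0.35295568] [-3.13964637e+00 -1.23554151e-03  5.36419589e-01] [-0.2993618   0.243213    1.82234379  0.00252361  1.07665244  0.73381615]
```

```bash
python3 -m crank '[[1,36,-20,0,0],[1,72,-39,0,0],[1,72,-39,30,0],[1,72,-39,70,0],[1,72,-39,110,0],[1,72,-39,135,0],[1,72,-39,147,0],[1,72,-39,149,0],[1,72,-39,149,0],[1,72,-39,149,0]]' 
python3 -m crank '[[0.4,0,0,0,0],[0,0,0,0,0],[-0.5,0,0,0,0],[-1,0,0,0,0],[-1,0,0,0,0],[-1,0,0,0,0],[-1,0,0,0,0]]' 25; python3 -c "
from cell import telemetry as t; s=t.observe();print(s['tool_pos'],s['tool_rot'],s['torque'])"
```

```text
time: 2.02
tool_pos: [0.4781, 0.0096, 0.2054]
tool_rot: [3.141, -0.001, 0.53]
contact_force: [0.1, -0.0, 1.4]
opening: 0.0915
grip_force: 0.0
time: 2.6
tool_pos: [0.4777, 0.0098, 0.2048]
tool_rot: [3.141, -0.0, 0.53]
contact_force: [0.4, 0.1, -1.2]
opening: 0.0496
grip_force: 0.0
[0.47771314 0.00979689 0.20481917] [ 3.14142269e+00 -6.25641900e-05  5.29818268e-01] [-0.06055432 -0.0300369   0.01634229]
```

```bash
python3 -m crank '[[0.1,4,-5,0,0],[0,4,-5,0,0],[-1,4,-5,0,0],[-1,4,-5,0,0],[-1,4,-5,0,0],[-1,4,-5,0,0],[-1,4,-5,0,0],[-1,4,-5,0,0],[-1,4,-5,0,0],[-1,4,-5,0,0]]' 25; python3 -c "
from cell import telemetry as t; s=t.observe();print(s['tool_pos'],s['tool_rot'],s['torque'])"
```

```text
time: 3.43
tool_pos: [0.4784, 0.0168, 0.2046]
tool_rot: [-3.14, -0.0, 0.529]
contact_force: [-0.3, 7.7, -0.9]
opening: 0.0117
grip_force: 24.8
[0.47841287 0.01678325 0.20455604] [-3.14021684e+00 -2.65198763e-06  5.29416133e-01] [1.18784928 0.13466506 0.05814011]
```

```bash
python3 -m crank '[[-1,0,0,0,0.1],[-1,0,0,0,0.2],[-1,0,0,0,0.3],[-1,0,0,0,0.4],[-1,0,0,0,0.4]]' 40; python3 -c "
from cell import telemetry as t; s=t.observe();print(s['tool_rot'],s['torque'])"
python3 -m crank '[[-1,0,0,0,0.05],[-1,0,0,0,0.1],[-1,0,0,0,0.15],[-1,0,0,0,0.15],[-1,0,0,0,0.15]]' ; python3 -c "
from cell import telemetry as t; s=t.observe();print(s['tool_rot'],s['torque'])"
```

```text
time: 3.85
tool_pos: [0.4784, 0.0168, 0.2045]
tool_rot: [-3.14, 0.001, 0.124]
contact_force: [-0.2, 7.5, -0.9]
opening: 0.0116
grip_force: 39.8
[-3.14020664e+00  6.29976972e-04  1.23940568e-01] [ 1.22888069  0.1235624  -0.03312697]
time: 4.27
tool_pos: [0.4784, 0.0169, 0.2046]
tool_rot: [-3.141, 0.001, -0.018]
contact_force: [-1.0, 7.5, -0.7]
opening: 0.0126
grip_force: 41.7
[-3.14094742e+00  7.34469424e-04 -1.84535782e-02] [1.23169299 0.14392856 0.81002031]
```

```bash
python3 -m crank '[[0,0,0,0,0],[0.5,0,0,0,0],[1,0,0,0,0],[1,0,0,0,0],[1,0,0,-30,0],[1,0,0,-70,0],[1,0,0,-85,0],[1,-4,-40,-85,-0.12],[1,-10,-80,-85,-0.24],[1,-10,-95,-85,-0.36],[1,-10,-95,-85,-0.48],[1,-10,-95,-85,-0.55]]'; python3 -m crank '[[1,0,0,0,0],[1,0,0,30,0],[1,0,0,65,0],[1,0,0,83,0],[1,0,0,85,0],[1,0,0,85,0]]';python3 -c "
from cell import telemetry as t; s=t.observe();print(s['tool_pos'],s['tool_rot'],s['torque'])"
```

```text
time: 5.27
tool_pos: [0.4705, 0.1124, 0.2899]
tool_rot: [3.141, -0.001, 0.538]
contact_force: [-0.2, -0.9, 0.1]
opening: 0.0879
grip_force: 0.0
time: 5.77
tool_pos: [0.4705, 0.111, 0.2041]
tool_rot: [-3.141, 0.002, 0.527]
contact_force: [0.2, -0.2, -0.0]
opening: 0.0919
grip_force: 0.0
[0.47051675 0.11096258 0.20411056] [-3.14074903e+00  2.04265261e-03  5.27461734e-01] [0.05831517 0.00412883 0.00368647]
```

```bash
python3 -m crank '[[0,0,0,0,0],[-1,0,0,0,0],[-1,0,0,0,0],[-1,0,0,0,0],[-1,0,0,0,0],[-1,0,0,0,0],[-1,0,0,0,0],[-1,0,0,0,0],[-1,0,0,0,0],[-1,0,0,0,0],[-1,0,0,0,0],[-1,0,0,0,0]]' 25; python3 -m crank '[[-1,0,0,0,0],[-1,0,0,0,0],[-1,0,0,0,0.1],[-1,0,0,0,0.2],[-1,0,0,0,0.3],[-1,0,0,0,0.4],[-1,0,0,0,0.4]]' 40; python3 -c "
from cell import telemetry as t; s=t.observe();print(s['tool_rot'],s['torque'])"
python3 -m crank '[[-1,0,0,0,0.05],[-1,0,0,0,0.1],[-1,0,0,0,0.15],[-1,0,0,0,0.15],[-1,0,0,0,0.15]]' ; python3 -c "
from cell import telemetry as t; s=t.observe();print(s['tool_rot'],s['torque'])"
```

```text
time: 6.77
tool_pos: [0.4702, 0.1118, 0.2046]
tool_rot: [-3.14, 0.001, 0.529]
contact_force: [-1.8, 8.3, 0.2]
opening: 0.0163
grip_force: 7.7
time: 7.35
tool_pos: [0.4702, 0.1123, 0.2046]
tool_rot: [-3.14, 0.001, 0.124]
contact_force: [-0.2, 8.4, -0.2]
opening: 0.0116
grip_force: 39.7
[-3.13970604e+00  6.08370135e-04  1.23906930e-01] [ 1.41712895  0.16107682 -0.03314264]
time: 7.77
tool_pos: [0.4702, 0.1124, 0.2046]
tool_rot: [-3.14, 0.001, -0.019]
contact_force: [-0.7, 9.0, -0.5]
opening: 0.0123
grip_force: 41.4
[-3.14042769e+00  7.21081630e-04 -1.85449656e-02] [1.4501487  0.25246714 0.82834851]
```

```bash
python3 -m crank '[[0,0,0,0,0],[0.5,0,0,0,0],[1,0,0,0,0],[1,0,0,0,0],[1,0,0,-40,0],[1,0,0,-80,0],[1,0,0,-120,-0.12],[1,0,0,-155,-0.24],[1,10,40,-155,-0.36],[1,20,80,-155,-0.48],[1,30,120,-155,-0.6],[1,40,160,-155,-0.72]]'; python3 -m crank '[[1,6,41,0,-0.12],[1,12,80,0,-0.24],[1,18,120,0,-0.36],[1,24,160,0,-0.48],[1,24,160,0,-0.6],[1,24,160,0,-0.72],[1,24,160,0,-0.84],[1,24,160,0,-0.96],[1,24,160,0,-1.08],[1,24,160,0,-1.2],[1,24,160,0,-1.251],[1,24,160,0,-1.251]]';python3 - <<'E'
from cell import telemetry as t,vision
import cv2,numpy as np
print(t.observe()['tool_pos'],t.observe()['tool_rot'],t.observe()['qpos'])
o=[]
for n,(x,y) in(("top",(270,170)),("scene",(245,180))):
    p,d=vision.read_camera(n);np.savez(n+"1.npz",p=p,d=d);o.append(cv2.resize(p[y:y+58,x:x+120],None,fx=5,fy=5,interpolation=cv2.INTER_CUBIC)[...,::-1])
cv2.imwrite("pics/c2.png",np.vstack(o))
E
```

```text
time: 8.77
tool_pos: [0.5038, -0.0347, 0.3602]
tool_rot: [3.141, -0.001, 0.668]
contact_force: [0.1, -0.7, 0.3]
opening: 0.0877
grip_force: 0.0
time: 9.77
tool_pos: [0.621, -0.145, 0.3596]
tool_rot: [-3.141, -0.0, 1.914]
contact_force: [0.6, 0.2, -0.2]
opening: 0.0915
grip_force: 0.0
[ 0.62095177 -0.14496034  0.35955325] [-3.14117443e+00 -4.27560068e-05  1.91387820e+00] [-3.49393383e-01  5.84664240e-01  1.25420343e+00 -2.42750856e-04
  1.30307418e+00 -6.92411006e-01]
```

View pics/c2.png

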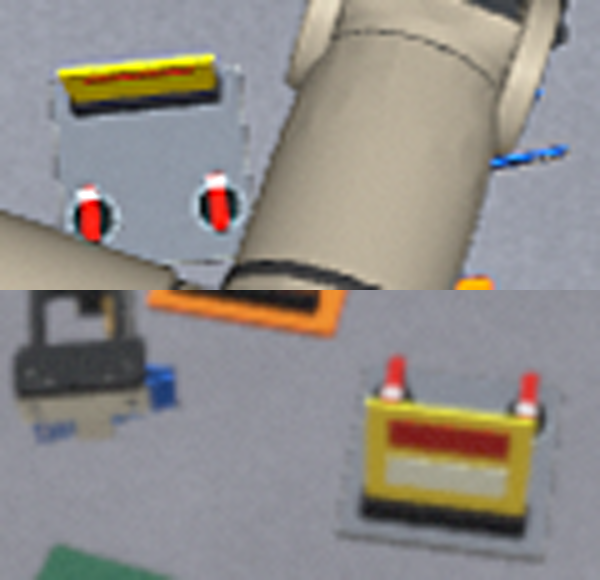

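Both wings now lie along the stand's x with their white ends towards the card: (91,190) and (217,180) in the top crop. The clip is at (530,155) and hasn't moved.

```bash
python3 -m crank '[[1,-14,-37,0,0],[1,-28,-74,0,0],[1,-43,-110,0,0],[1,-43,-110,30,0],[1,-43,-110,60,0],[1,-43,-110,60,0],[1,-43,-110,60,0]]';python3 - <<'E'
from cell import telemetry as t
import numpy as np
s=t.observe();p=s['tool_pos'];y=s['tool_rot'][2];c,q=np.cos(y),np.sin(y)
d=np.array([.533,-.224])-p[:2];print(p,y,"dx",d@[c,q],"dy",d@[q,-c],"dz",p[2]-.182,"roll",y-1.951)
E
```

```text
time: 10.45
tool_pos: [0.5316, -0.222, 0.299]
tool_rot: [-3.139, -0.002, 1.911]
contact_force: [-0.4, 0.0, 0.8]
opening: 0.0917
grip_force: 0.0
[ 0.53155632 -0.22203879  0.29900642] 1.9110903768768255 dx -0.0023305949070841227 dy 0.0007063170779568202 dz 0.11700642184022231 roll -0.03990962312317459
```

```bash
python3 -m crank '[[1,-2,1,30,-0.04],[1,-2,1,70,-0.04],[1,-2,1,100,-0.04],[1,-2,1,114,-0.04],[1,-2,1,116,-0.04],[1,-2,1,116,-0.04]]'; python3 -m crank '[[0,0,0,0,0],[0,0,0,0,0],[-1,0,0,0,0],[-1,0,0,0,0],[-1,0,0,0,0],[-1,0,0,0,0],[-1,0,0,0,0],[-1,0,0,0,0],[-1,0,0,0,0],[-1,0,0,0,0],[-1,0,0,0,0],[-1,0,0,0,0]]' 20;python3 - <<'E'
from cell import telemetry as t
s=t.observe();print(s['tool_pos'],s['tool_rot'],s['torque'])
E
```

```text
time: 10.95
tool_pos: [0.5344, -0.2236, 0.1846]
tool_rot: [3.141, 0.001, 1.953]
contact_force: [-0.5, -0.1, 1.2]
opening: 0.0919
grip_force: 0.0
time: 11.95
tool_pos: [0.5336, -0.2238, 0.184]
tool_rot: [3.141, 0.001, 1.953]
contact_force: [-0.3, -1.5, 2.8]
opening: 0.0309
grip_force: 20.0
[ 0.53357433 -0.22381359  0.1839959 ] [3.14126410e+00 7.82048964e-04 1.95251880e+00] [-0.13848172 -0.04992956 -0.00039571]
```

```bash
python3 -m crank '[[-1,0,0,-15,0],[-1,0,0,-40,0],[-1,0,0,-75,0],[-1,0,0,-110,0],[-1,0,0,-110,0.12],[-1,0,0,-110,0.24],[-1,0,0,-110,0.295],[-1,0,0,-110,0.295],[-1,0,0,-110,0.295]]' 25;python3 - <<'E'
from h import *
from cell import telemetry as t
s=t.observe();print(s['tool_pos'],s['tool_rot'],s['opening'],s['grip_force'])
o=[]
for n,(x,y) in(("top",(270,150)),("scene",(225,150))):
    p,d=vision.read_camera(n);np.savez(n+"2.npz",p=p,d=d);o.append(cv2.resize(p[y:y+58,x:x+120],None,fx=5,fy=5,interpolation=cv2.INTER_CUBIC)[...,::-1])
    for b in blobs(mask(p,"blue"),(250,150,400,230)): 
        P=depth(n,b[2],d[b[2][:,1],b[2][:,0]]);print(n,b[0].round(1),b[1],np.percentile(P,[3,97],axis=0).round(3).tolist())
cv2.imwrite("pics/c3.png",np.vstack(o))
E
```

```text
time: 12.7
tool_pos: [0.5333, -0.2234, 0.2933]
tool_rot: [-3.141, -0.001, 1.66]
contact_force: [-0.3, -1.0, -1.1]
opening: 0.031
grip_force: 25.0
[ 0.53327267 -0.2234039   0.29331469] [-3.14069075e+00 -6.80774523e-04  1.65961713e+00] 0.030979287327159443 24.99049723148346
top [357.4 188.2] 16 [[0.537, -0.162, -0.002], [0.57, -0.131, 0.144]]
top [371.9 186.7] 7 [[0.477, -0.196, 0.137], [0.545, -0.146, 0.485]]
scene [266.3 183.8] 268 [[0.512, -0.206, 0.113], [0.549, -0.133, 0.146]]
```

View pics/c3.png

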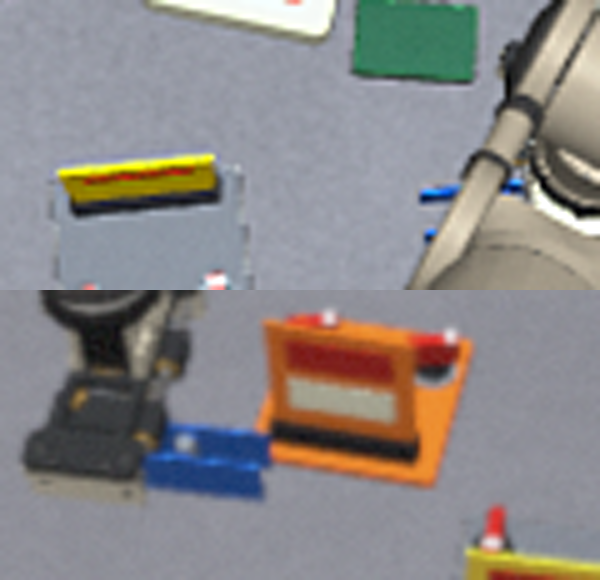

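The clip is held level with its plates parallel. The jaw ends are at crop (421,196) and (426,236) in the top view, and at (271,434) and (264,464) in the scene view.

```bash
python3 - <<'E'
from h import *
T=lambda x,y:(270+(x+.5)/5-.5,150+(y+.5)/5-.5);S=lambda x,y:(225+(x+.5)/5-.5,150+(y-290+.5)/5-.5)
a=plane("top",[T(420,196),T(426,237)],.145);b=plane("scene",[S(272,432),S(265,463)],.145);print(a.round(4),b.round(4))
for u,v in((T(420,196),S(265,463)),(T(426,237),S(272,432))):print(two(u,v))
m=(a.mean(0)+b.mean(0))[:2]/2;print("mouth",m)
p=np.array([.5333,-.2234]);y=1.6596;X=np.array([np.cos(y),np.sin(y)]);Y=np.array([np.sin(y),-np.cos(y)])
print("mouth in tool",(m-p)@X,(m-p)@Y)
E
```

```text
[[ 0.5363 -0.1273  0.145 ]
 [ 0.5071 -0.1306  0.145 ]] [[ 0.5093 -0.1296  0.145 ]
 [ 0.5365 -0.1263  0.145 ]]
(array([ 0.53625172, -0.12685215,  0.14458285]), np.float64(0.0009117093646622748))
(array([ 0.5074515 , -0.13053195,  0.14268186]), np.float64(0.0004723810610745116))
mouth [ 0.52231243 -0.12841351]
mouth in tool 0.09558665291957828 -0.002520207301918793
```

```bash
python3 -m crank '[[-1,18,12,0,0.006],[-1,45,28,0,0.006],[-1,72,45,10,0.006],[-1,94,57,25,0.006],[-1,94,57,36,0.006],[-1,94,57,36,0.006],[-1,94,57,36,0.006],[-1,94,57,36,0.006]]';python3 - <<'E'
from h import *
from cell import telemetry as t
s=t.observe();print(s['tool_pos'],s['tool_rot'],s['opening'],s['grip_force'])
o=[]
for n,(x,y) in(("top",(270,160)),("scene",(240,160))):
    p,d=vision.read_camera(n);o.append(cv2.resize(p[y:y+58,x:x+120],None,fx=5,fy=5,interpolation=cv2.INTER_CUBIC)[...,::-1])
cv2.imwrite("pics/c4.png",np.vstack(o))
E
```

```text
time: 13.47
tool_pos: [0.582, -0.126, 0.2582]
tool_rot: [3.141, 0.001, 1.651]
contact_force: [-0.9, -0.3, -0.7]
opening: 0.0306
grip_force: 25.0
[ 0.58201749 -0.12595841  0.25818313] [3.14126438e+00 5.07025554e-04 1.65107523e+00] 0.030638175745079276 24.990253150463104
```

View pics/c4.png

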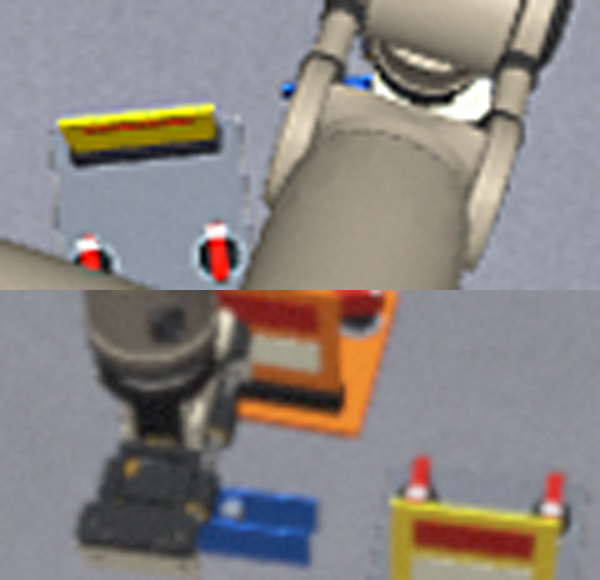

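The clip waits to the right of the card. In the scene view its jaw ends are at (318,497) and (310,530) and the card's corner is at (392,502). In the top view the far jaw end is at (283,90) and the card's corner at (215,106).

```bash
python3 - <<'E'
from h import *
T=lambda x,y:(270+(x+.5)/5-.5,160+(y+.5)/5-.5);S=lambda x,y:(240+(x+.5)/5-.5,160+(y-290+.5)/5-.5)
X=np.array([-.083,.9966]);Y=np.array([.9966,.083])
b=plane("scene",[S(318,497),S(310,530)],.108)[:,:2];m=b.mean(0)
e=plane("scene",[S(392,503)],.135)[0,:2];et=plane("top",[T(216,106)],.135)[0,:2];j=plane("top",[T(283,90)],.108)[0,:2]
print(b,m,e,et,j)
print("scene mouth rel edge along,across",(m-e)@X,(m-e)@Y,"top far jaw outer rel edge",(j-et)@X,(j-et)@Y)
E
```

```text
[[ 0.55748291 -0.03398075]
 [ 0.58518086 -0.03228283]] [ 0.57133189 -0.03313179] [0.57109832 0.0194703 ] [0.56969322 0.01531541] [ 0.58619932 -0.03267582]
scene mouth rel edge along,across -0.052442627197462635 -0.004133196457876255 top far jaw outer rel edge -0.04919806898890399 0.012466710568146471
```

```bash
python3 -m crank '[[-1,0,3,0,-0.003],[-1,15,3,0,-0.003],[-1,30,3,0,-0.003],[-1,42,3,0,-0.003],[-1,52,3,0,-0.003],[-1,60,3,0,-0.003],[-1,63,3,0,-0.003],[-1,63,3,0,-0.003],[-1,63,3,0,-0.003],[-1,63,3,0,-0.003]]';python3 - <<'E'
from h import *
from cell import telemetry as t
s=t.observe();print(s['tool_pos'],s['tool_rot'],s['opening'],s['grip_force'])
o=[]
for n,(x,y) in(("top",(270,160)),("scene",(260,170))):
    p,d=vision.read_camera(n);o.append(cv2.resize(p[y:y+50,x:x+120],None,fx=6,fy=6,interpolation=cv2.INTER_CUBIC)[...,::-1])
cv2.imwrite("pics/c5.png",np.vstack(o))
E
```

```text
time: 14.4
tool_pos: [0.5801, -0.0623, 0.2578]
tool_rot: [3.141, 0.0, 1.654]
contact_force: [-0.0, 0.8, -1.2]
opening: 0.0308
grip_force: 25.0
[ 0.58007608 -0.06232868  0.25775524] [3.14147524e+00 3.13826721e-04 1.65429205e+00] 0.030849173663428618 24.9902281165123
```

View pics/c5.png

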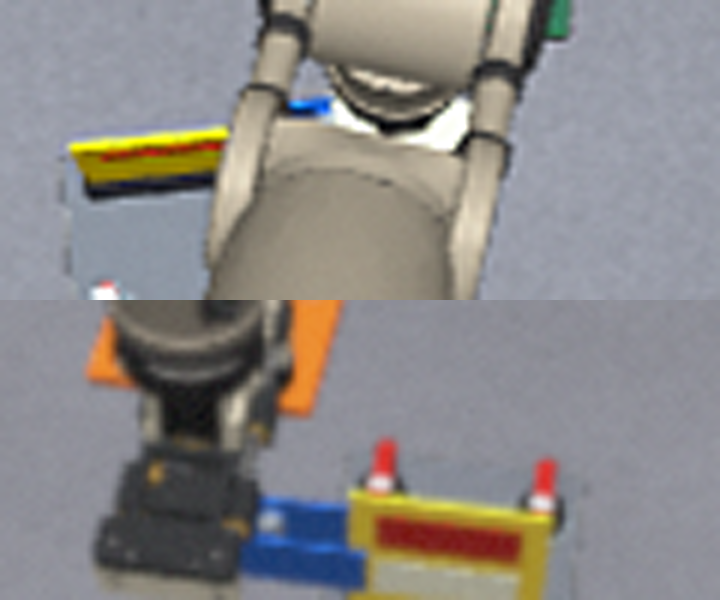

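The front jaw laps the card's edge, with its tip at (366,551) against the card edge at (349,540). The other jaw passes behind the card. As a last check I'll measure the gap to the card with depth.

```bash
python3 - <<'E'
from h import *
X=np.array([-.083,.9966]);Y=np.array([.9966,.083]);e=np.array([.5686,.0173])
A={"blue":[],"yellow":[]};p,d=vision.read_camera("scene")
for c in A:
    v=np.argwhere(mask(p,c)[240-30:290,295:360])[:,::-1]+[295,210] if 0 else np.argwhere(mask(p,c))[:,::-1]
    v=v[(v[:,0]>295)&(v[:,0]<360)&(v[:,1]>195)&(v[:,1]<240)]
    P=depth("scene",v,d[v[:,1],v[:,0]]);a=(P[:,:2]-e)@X;b=(P[:,:2]-e)@Y;z=P[:,2]
    k=(abs(b)<.04)&(z>.06)&(z<.14)&(a<.1)&(a>-.06)
    if c=="yellow": k&=z<.128
    if len(b[k])==0: print(c,"none");continue
    print(c,k.sum(),"along",np.percentile(a[k],[2,98]).round(4),"across",np.percentile(b[k],[5,25,50,75,95]).round(4),"z",np.percentile(z[k],[3,97]).round(3))
    if c=="blue":
        h=k&(z<.100);print(" low face across",np.percentile(b[h],[10,50,90]).round(4),h.sum()); q=k&(z>.104);print(" top/near",np.sort(b[q]).round(4)[::4])
E
```

```text
blue 203 along [-0.0534  0.0082] across [-0.0083 -0.0062  0.0198  0.0217  0.0234] z [0.077 0.11 ]
 low face across [-0.0076  0.0199  0.0226] 122
 top/near [-0.0106 -0.0084 -0.0079 -0.0075 -0.0059 -0.0024  0.0193  0.0201  0.0208
  0.0214  0.022   0.0225  0.0235]
yellow 70 along [0.0053 0.0994] across [0.0007 0.0017 0.0026 0.0034 0.0046] z [0.084 0.127]
```

Depth shows the clip sitting about 4 mm too far towards the card's far side, with gaps of about 14 and 6 mm. I'll centre it.

```bash
python3 -m crank '[[-1,1,-2,0,0],[-1,2,-4,0,0],[-1,2,-4,0,0],[-1,2,-4,0,0],[-1,2,-4,0,0],[-1,2,-4,0,0]]'; python3 - <<'E'
from h import *
X=np.array([-.083,.9966]);Y=np.array([.9966,.083]);e=np.array([.5686,.0173])
p,d=vision.read_camera("scene")
for c in("blue","yellow"):
    v=np.argwhere(mask(p,c))[:,::-1];v=v[(v[:,0]>295)&(v[:,0]<360)&(v[:,1]>195)&(v[:,1]<240)]
    P=depth("scene",v,d[v[:,1],v[:,0]]);a=(P[:,:2]-e)@X;b=(P[:,:2]-e)@Y;z=P[:,2];k=(abs(b)<.04)&(z>.06)&(z<.128)&(a<.1)&(a>-.06)
    f=k&(b>.008);g=k&(b<=.008);print(c,"far",f.sum() and np.median(b[f]).round(4),"near",np.median(b[g]).round(4),"along",np.percentile(a[k],[2,99]).round(4),"z",np.percentile(z[k],[3,97]).round(3))
E
```

```text
time: 15.05
tool_pos: [0.5759, -0.0603, 0.2578]
tool_rot: [3.141, 0.0, 1.655]
contact_force: [-1.0, 0.3, 0.1]
opening: 0.0314
grip_force: 25.0
blue far 0.0175 near -0.0106 along [-0.0503  0.0112] z [0.078 0.11 ]
yellow far 0 near 0.0026 along [0.0049 0.0997] z [0.084 0.127]
```

```bash
python3 -c "
from cell import ticket; print(ticket.hand_in())"
```

```text
the job is handed in; nothing more can be done
None
```

I handed the job in at about 15 s: both red bolts are at their end stops, and the arm is holding the blue clip open around the card's right-hand edge about 90 mm up, with roughly 9–11 mm clear on each side and no contact.

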